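Start the dust extractor at its guarded switch

TASK

Before the handle blocks are ground, start the dust extractor at its control box, the one with the red guard: raise the hinged red guard with a fingertip and, while the back of the finger holds it up, push the toggle beneath it over to ON, towards the guard's hinge, then draw the finger out and let the guard drop shut over it. Pick up nothing: leave the yellow-guarded grinder switch as it is, press neither stop button, and leave the things lying on the bench where they are.

Things in the scene. Friction and masses are not known exactly. Their poses are not given: they have to be found in the camera images.
- red_box: Dust extractor's grey steel control box with the red hinged guard on top, bolted down. 170 (x) x 150 (y) x 85 mm; origin at the centre of its underside, flat top panel 85 mm up. x runs from its front (guard lip) to its rear (guard hinge, cable), y to its left. Near the rear corners of the panel: red stop button at x 58, y -50 mm, green lamp at x 58, y 50 mm, both under 30 mm tall.
- red_guard_hinge (a point): Middle of the red guard's hinge line, which runs along the box's y; in the box's frame x 2, y 0, z 95 mm (10 mm above the panel). Axes as the box's.
- red_guard_lip (a point): Middle of the front edge of the red guard's lifting lip; moves with the guard on an 88 mm radius about the hinge. Shut, it is at x -83, y 0, z 119 mm in the box's frame: 34 mm above the panel, 2 mm behind the box's front face. The lip is 68 mm wide, 3 mm thick; it slopes from this edge down and back to the guard's lower front edge, 25 mm above the panel at x -74. Its x points to the hinge when shut.
- red_guard (a joint): Red guard angle, rad: 0 shut, 1.4 fully up; the front rises and swings back. Sheet hood 68 mm wide, 64 mm between side cheeks; roof 52 mm, cheek bottoms 14 mm above the panel, open below. About 60 g with a weak closing spring: about 0.5 N at the lip lifts it, and it falls shut from every angle when let go, so the back of the finger must keep holding it up.
- red_toggle (a joint): Angle of the steel toggle under the red guard, rad: 0 OFF (leans 0.45 to the box's front), 0.9 ON (leans 0.45 to the rear, towards the hinge). It snaps to the nearer end once past 0.45; pushing it over takes 1 to 4 N. Lever 9 mm thick, pivot at x -47, y 0, z 91 mm in the box's frame (6 mm above the panel), with a nut 22 mm across and 10 mm high around it.
- red_toggle_tip (a point): Centre of the 13 mm ball end of the toggle under the red guard: 34 mm from the pivot, about 37 mm above the panel, 15 mm in front of the pivot at OFF and 15 mm behind it at ON.
- red_stop (a joint): Travel of the red stop button (26 mm across, in a yellow collar) on the red-guarded box, m: 0 out, 0.006 fully pressed.
- yellow_box: Belt grinder's control box, bolted down: the same box, frame and sizes, but with a yellow guard, and a black speed dial at the rear of the panel.
- yellow_guard (a joint): Yellow guard angle, rad: 0 shut, 1.4 fully up; like the red one.
- yellow_toggle (a joint): Angle of the toggle under the yellow guard, rad: 0 OFF, 0.9 ON.
- yellow_stop (a joint): Travel of the stop button on the yellow-guarded box, m: 0 out, 0.006 fully pressed.
- knife_a: Loose taped knife blank: cream-taped blade 155 x 36 x 8 mm towards its -x, brown wooden handle block 112 x 32 x 30 mm towards +x. Origin on the underside where the two meet.
- knife_b: A second taped knife blank, the same as the first.
- cup: Small white plastic cup, 64 mm across, 60 mm tall; origin at the centre of its underside.
- calipers: Steel calipers lying flat, 210 mm long along x, 7 mm thick; origin on the underside near the middle.
- handle_block: Loose brown wooden block, 130 x 42 x 34 mm; origin at the centre of its underside.
- tape_roll: Roll of cream masking tape lying flat, 100 mm across, 25 mm tall; origin at the centre of its underside.
- drill: Black and red cordless drill standing on its battery, about 190 mm long and 211 mm tall, chuck to its -x; origin at the centre of its underside.

How it is judged (in metres and radians):
On the way, in this order (a step that is already met when the one before it is completed fails the run):
1. the red guard is raised while the toggle under it is still OFF (value of joint red_guard above 0.3 rad and value of joint red_toggle below 0.3 rad), for 0.05 s.
2. the toggle is pushed over to ON under the raised guard (value of joint red_toggle above 0.8 rad and value of joint red_guard above 0.2 rad), for 0.05 s.
At the end, for the whole second after the job is handed in: The red-guarded toggle is fully at ON (above 0.8 rad) with its guard shut over it (below 0.06 rad); on the yellow-guarded box the guard is shut (below 0.06 rad) and the toggle OFF (below 0.1 rad); both stop buttons are out (below 2 mm); the loose things lie within 20 mm of where they were (value of joint red_toggle above 0.8 rad and value of joint each of red_guard, yellow_guard below 0.06 rad and value of joint each of red_stop, yellow_stop below 0.002 m and value of joint yellow_toggle below 0.1 rad); the robot touches nothing.
It fails at once if the guard or toggle on the yellow-guarded box is operated (value of joint yellow_guard above 0.15 rad or value of joint yellow_toggle above 0.3 rad).
It fails at once if a stop button is pressed (value of joint any of red_stop, yellow_stop above 0.003 m).
It fails at once if one of the loose things on the bench is picked up or shifted by more than 20 mm (distance of any of knife_a, knife_b, cup, calipers, handle_block, tape_roll, drill from where it was at the start of the episode above 0.02 m).
It also fails if it takes over 35 s, if anything falls off the work surface, if the arm or the gripper's body presses on something with over 40 N, if the wrist force passes 120 N, or if a joint passes its speed limit or range.

ROBOT

A 6-joint arm with a two-finger parallel gripper is mounted at the origin on the work surface. World frame = base frame: x ahead of the robot, y to its left, z up, the work surface at z = 0. Lengths are in mm, angles in rad, forces in N, time in s.
With the tool pointing down it reaches from about 350 to 775 mm from the base axis. Payload 7.3 kg.
Tool frame: the origin (TCP) lies at the centre of the arm's flange, where the gripper is bolted on; the fingertips stand 178 mm ahead of it and the grasp point (between the pads) lies 159 mm ahead of it; z points along the fingers, y is the direction in which the jaws open and shut (so a half turn about z gives the same grasp; the last joint's range is limited). The gripper opens to 92 mm and grips with 3 to 60 N. Pads are 19 mm wide; open, the fingers measure 130 mm over their backs; the gripper's body (75 mm by 190 mm) begins 47 mm behind the grasp point.
Start: joints at [0.996, 0.342, 1.524, -0, 1.275, -0.146], TCP at [218.264, 477.482, 404.741] pointing down, gripper open.
Joint ranges: [-2.53, 2.53], [-0.77, 2.02], [0.04, 2.7], [-1, 4.14], [0.28, 2.66], [-3.11, 3.11]. Speed limits (rad/s): [2.57, 2.57, 3.14, 3.14, 3.14, 3.14].

INTERFACE

Orientations are given as [roll, pitch, yaw] about the fixed x, y, z axes, in that order (R = Rz(yaw) Ry(pitch) Rx(roll)).
In Python, from plant import get_obs, capture, close_job gives the robot as it stands. The module is installed in compiled form; this text tells all that it offers.
- The arm moves only by the shell command python3 -m pendant 'ROWS'. ROWS is JSON, a list of rows, each a list of 3 entries, a list of its own where there are three numbers: the shift along the tool's x, y, z in m, then the turn, a rotation vector about the tool's x, y, z in rad, then the finger opening in m, from 0 to 0.0918. In form: [[[tx, ty, tz], [wx, wy, wz], fingers], ...]. A call has 1 to 10 rows; each row is the pose to reach, as a shift and turn from the pose commanded when the call began, along the tool's axes at that moment; what a row does not reach only later rows make up. A row lasts 1/12 s, in which the tool goes at most 41.7 mm and 7.16 degrees, less where a joint would pass 70% of its speed; a pose out of reach is approached as far as the arm can. A call with a gripper value outside its range is refused whole. The fingers move at their own pace and stop on an object; the grip force is fixed at half the most. Time passes only in rows, so rows that repeat a pose let the fingers close. It gives the time, the measured TCP pose, the force and the opening at its end, in the units of the state.
- get_obs(): the state, without advancing time (a new reading comes with each control period).
- capture(name): name is "side" or "top" or "wrist"; returns a dict with "color" (400x640x3 uint8, red, green, blue), "mtx" (3x3 intrinsics, pixels), "dist" ([k1, k2, p1, p2, k3] as OpenCV has them; the pictures are not rectified), "rvec" (rotation vector, rad) and "tvec" (3), from world to camera coordinates, as OpenCV has them. Camera axes: x right, y down, z forward; pixel columns grow to the right and rows downward; lengths in mm; the calibration is good to about 2 mm. A picture is of the moment at which its call begins. There is no depth.
- close_job(): hands the job in, once; it reports no verdict.
The state is a dict: "time": time; "joint_positions": joint angles; "dq": joint speeds; "tau": joint torques, N m; "tool_pos": TCP position; "tcp_rot": TCP orientation; "contact_force": force on the tool from outside, world axes, zero at the start; "moment": the same for the moment, N m; "grip_width": finger opening in mm.
Only numpy, scipy, OpenCV 4.12 (cv2) and the standard library are available. Lean on these libraries where they do the work, as an engineer would, in place of code of your own. Each camera call takes 0.05 s, during which the arm holds its last target. There are 200 camera calls.

## Working session

There is one attempt and no reset: what is moved stays moved. The work goes in short steps, Python scripts to look and compute and a shell command to move; the robot and the scene stay as the last step left them, time stands still between calls to the robot, and variables do not carry over. Pictures are saved under pics/ and viewed, about 8 in all and at most 12, crops included, and the job is handed in when it is done.

```bash
mkdir -p pics; ls
python3 - <<'E'
from plant import *
import cv2,numpy as np
o=get_obs();print(o)
for n in("top","side"):
    c=capture(n);cv2.imwrite(f"pics/{n}0.png",c["color"][:,:,::-1])
    R=cv2.Rodrigues(np.array(c["rvec"],float))[0];print(n,c["mtx"],c["dist"],-R.T@np.array(c["tvec"]).ravel())
E
```

```text
pics
{'time': 0.0, 'joint_positions': array([ 9.95999074e-01,  3.42757261e-01,  1.52503519e+00, -2.13424084e-05,
        1.27538575e+00, -1.46006293e-01]), 'dq': array([-1.45315109e-03, -1.32056077e-03, -1.40626828e-03, -4.20285750e-05,
       -6.27923461e-04, -3.40155205e-04]), 'tau': array([-2.34065956e-03, -4.31260943e+01, -2.44219494e+01,  7.15523330e-02,
        5.61645732e-02, -9.53702670e-05]), 'tool_pos': array([218.19229641, 477.36503846, 404.02047121]), 'tcp_rot': array([-3.14002102e+00, -2.10486114e-04,  2.71280776e+00]), 'contact_force': array([ 0.72032392,  0.46360067, -0.30522043]), 'moment': array([ 0.02920302, -0.0278938 , -0.02077493]), 'grip_width': 91.46325717147603}
top [[413.09903657   0.         324.74480127]
 [  0.         413.09903657 200.35161051]
 [  0.           0.           1.        ]] [-0.09074888  0.          0.          0.          0.        ] [ 263.93809503   12.29745741 1409.1465467 ]
side [[379.85494579   0.         322.59346405]
 [  0.         379.85494579 197.7692055 ]
 [  0.           0.           1.        ]] [-0.08333557  0.          0.          0.          0.        ] [  -5.6383194  -568.36150248  887.54106793]
```

View pics/top0.png

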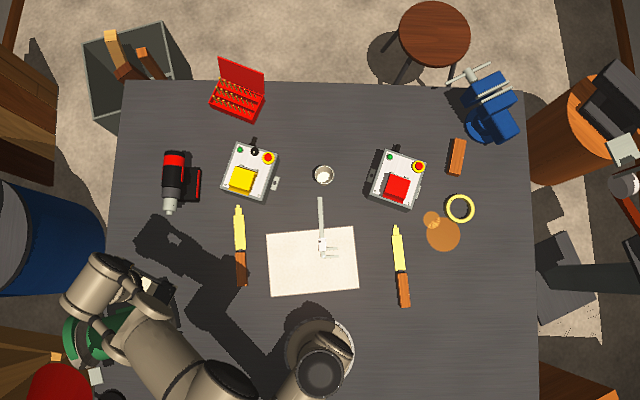

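View pics/side0.png

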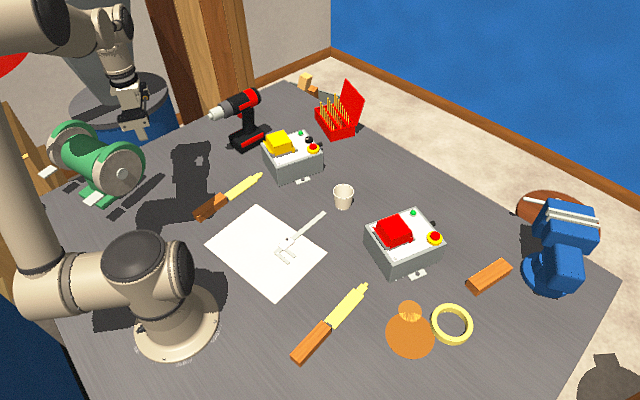

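The top view shows the red guard at about (397,188), its stop button at (418,166) and its lamp at (389,156). The yellow box is at (250,170). In the side view the red guard is at (393,230), the stop at (435,238) and the lamp at (413,212). Next I'll triangulate these features.

```bash
cat > h.py <<'E'
import cv2,numpy as np
from plant import *
def ray(c,uv):
    R=cv2.Rodrigues(np.array(c["rvec"],float))[0];C=-R.T@np.array(c["tvec"],float).ravel()
    p=cv2.undistortPoints(np.array([[uv]],float),np.array(c["mtx"]),np.array(c["dist"]))[0,0]
    d=R.T@np.array([p[0],p[1],1]);return C,d/np.linalg.norm(d)
def onz(c,uv,z):
    C,d=ray(c,uv);return C+d*(z-C[2])/d[2]
def tri(r):
    A=sum(np.eye(3)-np.outer(d,d) for C,d in r);b=sum((np.eye(3)-np.outer(d,d))@C for C,d in r)
    return np.linalg.solve(A,b)
def blobs(c,kind,roi):
    h=cv2.cvtColor(c["color"],cv2.COLOR_RGB2HSV).astype(int);H,S,V=h[...,0],h[...,1],h[...,2]
    m={"red":((H<8)|(H>172))&(S>170)&(V>90),"green":(H>45)&(H<85)&(S>120)&(V>60),"yel":(H>20)&(H<35)&(S>150)&(V>120)}[kind]
    x0,y0,x1,y1=roi;k=np.zeros(m.shape,np.uint8);k[y0:y1,x0:x1]=m[y0:y1,x0:x1]
    n,l,s,ce=cv2.connectedComponentsWithStats(k)
    return [(int(s[i,4]),ce[i].round(1),s[i,:4],cv2.boxPoints(cv2.minAreaRect(np.argwhere(l==i)[:,::-1].astype(np.float32)))) for i in range(1,n) if s[i,4]>5]
E
python3 - <<'E'
from h import *
cs={"top":(capture("top"),(365,140,440,215)),"side":(capture("side"),(360,195,450,285))}
for n,(c,r) in cs.items():
    for k in("red","green","yel"):
        for b in blobs(c,k,r):
            print(n,k,b[0],b[1],b[2])
            if b[0]>150: print([onz(c,p,137).round(0)[:2].tolist() for p in b[3]], onz(c,b[1],137).round(0))
            else: print(onz(c,b[1],{"red":110,"green":105,"yel":95}[k]).round(0))
E
```

```text
top red 42 [418.5 165.8] [415 163   8   7]
[ 612. -312.  110.]
top red 531 [396.1 188.3] [383 174  28  30]
[[503.0, -186.0], [578.0, -213.0], [556.0, -278.0], [481.0, -251.0]] [ 530. -232.  137.]
top green 20 [389.2 156.2] [387 154   5   5]
[ 643. -216.  105.]
top yel 68 [418.1 166.9] [412 160  13  13]
[ 612. -314.   95.]
side red 869 [393. 231.] [373 214  40  35]
[[495.0, -194.0], [585.0, -199.0], [547.0, -297.0], [464.0, -289.0]] [ 523. -244.  137.]
side red 66 [434.7 235.3] [430 231  10   9]
[ 609. -317.  110.]
side green 20 [412.7 212.2] [410 210   6   5]
[ 635. -225.  105.]
side yel 101 [433.9 239.5] [427 231  16  15]
[ 608. -319.   95.]
```

Stop to lamp measures 99 mm against 100 mm expected. That puts the box at about (571,-248) with a yaw of about -0.32. I'll close the fingers and swing over to stand in front of the box.

```bash
python3 -m pendant '[[[-0.328,-0.209,0],[0,0,0],0],[[-0.328,-0.209,0],[0,0,0],0],[[-0.328,-0.209,0],[0,0,0],0],[[-0.328,-0.209,0],[0,0,0],0],[[-0.328,-0.209,0],[0,0,0],0],[[-0.328,-0.209,0],[0,0,0],0],[[-0.328,-0.209,0],[0,0,0],0],[[-0.328,-0.209,0],[0,0,0],0],[[-0.328,-0.209,0],[0,0,0],0],[[-0.328,-0.209,0],[0,0,0],0]]'
python3 -m pendant '[[[-0.073,-0.329,0],[0,0,0],0],[[-0.073,-0.329,0],[0,0,0],0],[[-0.073,-0.329,0],[0,0,0],0],[[-0.073,-0.329,0],[0,0,0],0],[[-0.073,-0.329,0],[0,0,0],0],[[-0.073,-0.329,0],[0,0,0],0],[[-0.073,-0.329,0],[0,0,0],0],[[-0.073,-0.329,0],[0,0,0],0],[[-0.073,-0.329,0],[0,0,0],0],[[-0.073,-0.329,0],[0,0,0],0]]'
python3 - <<'E'
from h import *
o=get_obs();print(o["joint_positions"],o["tool_pos"],o["tcp_rot"])
c=capture("wrist");cv2.imwrite("pics/w1.png",c["color"][:,:,::-1])
for k in("red","green","yel"):
    for b in blobs(c,k,(0,0,640,400)): print(k,b[0],b[1],b[2],onz(c,b[1],{"red":110,"green":105,"yel":95}[k]).round(0))
E
```

```text
time: 1.03
tool_pos: [431.8, 147.2, 404.7]
tcp_rot: [-3.141, 0.002, 2.709]
contact_force: [0.8, 0.5, 0.3]
grip_width: 29.9
time: 1.87
tool_pos: [358.7, -180.6, 404.5]
tcp_rot: [3.141, -0.0, 2.708]
contact_force: [-0.3, 0.7, 0.5]
grip_width: 0.2
[-6.57828680e-01  1.13844291e-01  1.82877003e+00  4.06608829e-05
  1.19934898e+00 -1.79461155e+00] [ 358.66829714 -180.56440218  404.5072641 ] [ 3.14147345e+00 -3.52988481e-04  2.70756445e+00]
```

View pics/w1.png

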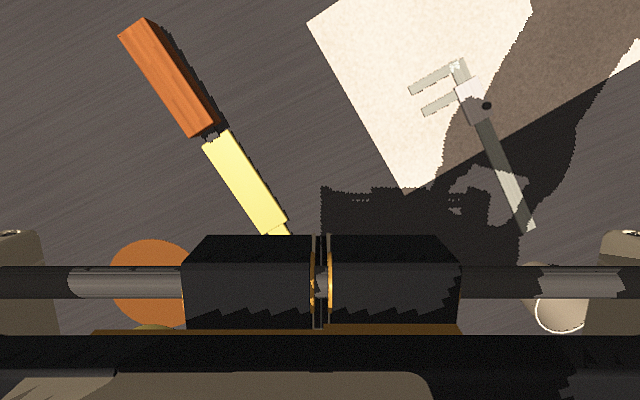

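The wrist view shows only the closed fingers, a knife and the calipers; the box isn't in sight. I'll triangulate the box and compute the tilted pre-insert pose.

```bash
cat >> h.py <<'E'
from scipy.spatial.transform import Rotation as Ro
def target(box,corner,tilt):
    """box=(x,y,yaw); corner=finger rear-top tip corner (x,z above panel) mm -> TCP pos, R"""
    bx,by,yaw=box;X=np.array([np.cos(yaw),np.sin(yaw),0]);Y=np.array([-X[1],X[0],0]);Z=np.array([0,0,1.])
    d=X*np.cos(tilt)-Z*np.sin(tilt);n=X*np.sin(tilt)+Z*np.cos(tilt)
    P=np.array([bx,by,85])+X*corner[0]+Z*corner[1]-9.5*n-178*d
    return P,np.column_stack([-n,Y,d])
def rel(box,corner,tilt):
    o=get_obs();R0=Ro.from_euler("xyz",o["tcp_rot"]).as_matrix();P,R=target(box,corner,tilt)
    return (R0.T@(P-o["tool_pos"])/1000).round(4),Ro.from_matrix(R0.T@R).as_rotvec().round(4),P.round(0)
E
python3 - <<'E'
from h import *
a=capture("top");b=capture("side")
A={k:blobs(a,k,(365,140,440,215)) for k in("red","green","yel")};B={k:blobs(b,k,(360,195,450,285)) for k in("red","green","yel")}
pk=lambda L:min(L,key=lambda t:t[0])[1]
pts={k:tri([ray(a,pk(A[k])),ray(b,pk(B[k]))]) for k in A}
for k in pts: print(k,[x[0] for x in A[k]],[x[0] for x in B[k]],pts[k].round(1))
v=pts["green"]-pts["red"];yaw=np.arctan2(-v[0],v[1]);m=(pts["green"]+pts["red"])/2
X=np.array([np.cos(yaw),np.sin(yaw)]);print("box",m[:2]-58*X,yaw,np.hypot(*v[:2]))
cut=np.argwhere(np.all(1==1 for _ in [0])) if 0 else None
box=(571,-248,-.32)
print(rel(box,(-130,40),np.radians(50)))
E
```

```text
red [42, 463] [867, 66] [ 614.6 -314.   102.5]
green [20] [20] [ 647.5 -218.8   90.3]
yel [68] [99] [ 614.4 -315.9   86.7]
box [ 576.25791112 -247.40909871] -0.3333068610909234 100.70859009766059
(array([ 0.0284, -0.0035,  0.1493]), array([-0.037 , -0.698 , -0.1037]), array([ 332., -169.,  255.]))
```

Run:
```python
from h import *
print(rel((574,-248,-.33),(-115,17),np.radians(50)))
```

```text
(array([0.011 , 0.0017, 0.1723]), array([-0.0335, -0.6981, -0.0941]), array([ 350., -171.,  232.]))
```

```bash
python3 -m pendant '[[[0.011,0.002,0.03],[-0.006,-0.116,-0.016],0],[[0.011,0.002,0.06],[-0.011,-0.233,-0.031],0],[[0.011,0.002,0.09],[-0.017,-0.349,-0.047],0],[[0.011,0.002,0.12],[-0.022,-0.465,-0.063],0],[[0.011,0.002,0.15],[-0.028,-0.582,-0.078],0],[[0.011,0.002,0.172],[-0.0335,-0.698,-0.094],0],[[0.011,0.002,0.172],[-0.0335,-0.698,-0.094],0],[[0.011,0.002,0.172],[-0.0335,-0.698,-0.094],0]]'
python3 - <<'E'
from h import *
o=get_obs();print(o["joint_positions"])
print(rel((574,-248,-.33),(-115,17),np.radians(50)))
b=capture("side");w=capture("wrist")["color"]
s=cv2.resize(b["color"][160:310,300:500],None,fx=3.2,fy=3.2,interpolation=cv2.INTER_CUBIC)[:,:,::-1]
w=cv2.resize(w[:,:,::-1],(0,0),fx=.25,fy=.25) if 0 else w[:,:,::-1]
cv2.imwrite("pics/s2.png",s);cv2.imwrite("pics/w2.png",w)
E
```

```text
time: 2.68
tool_pos: [358.1, -174.9, 266.8]
tcp_rot: [3.075, 0.548, 2.795]
contact_force: [1.2, -0.0, 1.2]
grip_width: 0.3
[-0.74234317  0.24353166  2.23653706  1.00848879  0.31525019 -2.90455683]
(array([ 0.0254, -0.001 ,  0.0249]), array([ 0.0574, -0.1498, -0.0182]), array([ 350., -171.,  232.]))
```

View pics/s2.png

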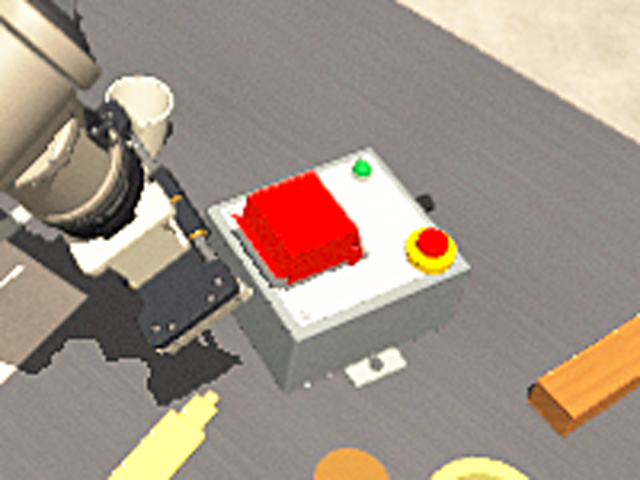

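View pics/w2.png

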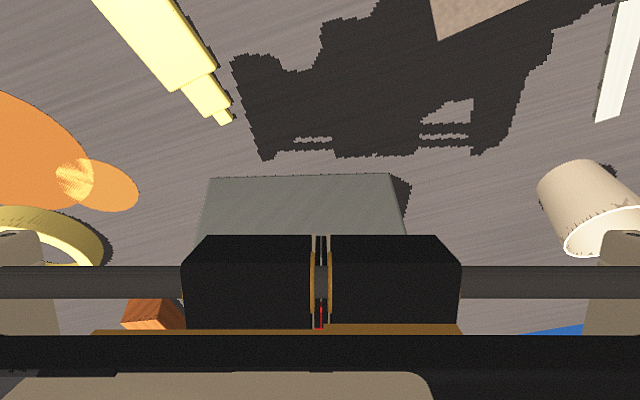

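The side view shows the fingers standing in front of the guard lip in line with it, with the box free. The wrist view shows the box front centred under the fingers. The arm stopped short of 50° because joint 5 is near its 0.28 limit, so I'll use a steeper 62° tilt, which also works for the geometry.

Run:
```python
from h import *
for t in (58,62):
  for c in ((-105,40),(-100,20),(-77,18)): print(t,c,rel((574,-248,-.33),c,np.radians(t)))
```

```text
58 (-105, 40) (array([-0.0193,  0.001 ,  0.0074]), array([ 0.0581, -0.0104, -0.0157]), array([ 378., -181.,  271.]))
58 (-100, 20) (array([-0.0132, -0.0002,  0.027 ]), array([ 0.0581, -0.0104, -0.0157]), array([ 383., -182.,  251.]))
58 (-77, 18) (array([-0.0318, -0.0007,  0.0407]), array([ 0.0581, -0.0104, -0.0157]), array([ 404., -190.,  249.]))
62 (-105, 40) (array([-0.0318,  0.0013,  0.007 ]), array([ 0.0587,  0.0594, -0.0137]), array([ 388., -184.,  278.]))
62 (-100, 20) (array([-0.0256,  0.    ,  0.0266]), array([ 0.0587,  0.0594, -0.0137]), array([ 392., -186.,  258.]))
62 (-77, 18) (array([-0.0442, -0.0005,  0.0403]), array([ 0.0587,  0.0594, -0.0137]), array([ 414., -193.,  256.]))
```

```bash
python3 -m pendant '[[[-0.016,0.001,0.0035],[0.03,0.03,-0.007],0],[[-0.032,0.001,0.007],[0.059,0.059,-0.014],0],[[-0.032,0.001,0.007],[0.059,0.059,-0.014],0]]'
python3 - <<'E'
from h import *
o=get_obs();print(o["joint_positions"])
for c in ((-105,40),(-100,18)): print(rel((574,-248,-.33),c,np.radians(62)))
E
```

```text
time: 3.03
tool_pos: [388.1, -185.1, 278.9]
tcp_rot: [-3.137, 0.488, 2.812]
contact_force: [-0.9, -0.3, 0.1]
grip_width: 0.7
[-0.67508359  0.26273134  2.12708015  0.50432897  0.32597043 -2.36056297]
(array([0.0012, 0.0007, 0.0007]), array([-0.004 , -0.0011,  0.0007]), array([ 388., -184.,  278.]))
(array([0.0071, 0.0008, 0.0225]), array([-0.004 , -0.0011,  0.0007]), array([ 392., -186.,  256.]))
```

```bash
python3 -m pendant '[[[0.004,0.001,0.011],[0,0,0],0],[[0.007,0.001,0.0225],[0,0,0],0],[[0.007,0.001,0.0225],[0,0,0],0]]'
python3 - <<'E'
from h import *
o=get_obs();print(o["joint_positions"])
box=(574,-248,-.33)
for c in ((-98,18),(-77,18)): print(rel(box,c,np.radians(62)))
b=capture("side");print([ (x[0],x[1]) for x in blobs(b,"red",(360,195,450,285))])
# project model points: lip corners, tip corner
X=np.array([np.cos(-.33),np.sin(-.33),0]);Y=np.array([-X[1],X[0],0]);O=np.array([574,-248,0])
R=Ro.from_euler("xyz",o["tcp_rot"]).as_matrix();tip=[o["tool_pos"]+R@np.array([-9.5,y,178]) for y in(-19,19)]
lip=[O+X*-83+Y*y+[0,0,119] for y in(-34,34)]
fr=[O+X*-85+Y*y+[0,0,85] for y in(-75,75)]
v=b["color"][:,:,::-1].copy();v=v[170:290,330:470];v=cv2.resize(v,None,fx=5,fy=5,interpolation=cv2.INTER_CUBIC)
for pts,col in((tip,(255,0,255)),(lip,(0,255,0)),(fr,(255,128,0))):
    q=cv2.projectPoints(np.array(pts),np.array(b["rvec"],float),np.array(b["tvec"],float),np.array(b["mtx"]),np.array(b["dist"]))[0].reshape(-1,2)
    for p in q: cv2.circle(v,tuple(int(t) for t in (p-[330,170]+.5)*5),4,col,-1)
cv2.imwrite("pics/s3.png",v)
E
```

```text
time: 3.28
tool_pos: [392.9, -187.8, 258.5]
tcp_rot: [3.139, 0.483, 2.813]
contact_force: [-0.1, -0.6, -0.1]
grip_width: 0.5
[-0.67464764  0.31418741  2.13469902  0.60693893  0.28376791 -2.46762378]
(array([0.0005, 0.0017, 0.0028]), array([ 0.0029, -0.0057,  0.0009]), array([ 394., -186.,  256.]))
(array([-0.0181,  0.0017,  0.0126]), array([ 0.0029, -0.0057,  0.0009]), array([ 414., -193.,  256.]))
[(844, array([393.4, 230.8])), (66, array([434.7, 235.3]))]
```

View pics/s3.png

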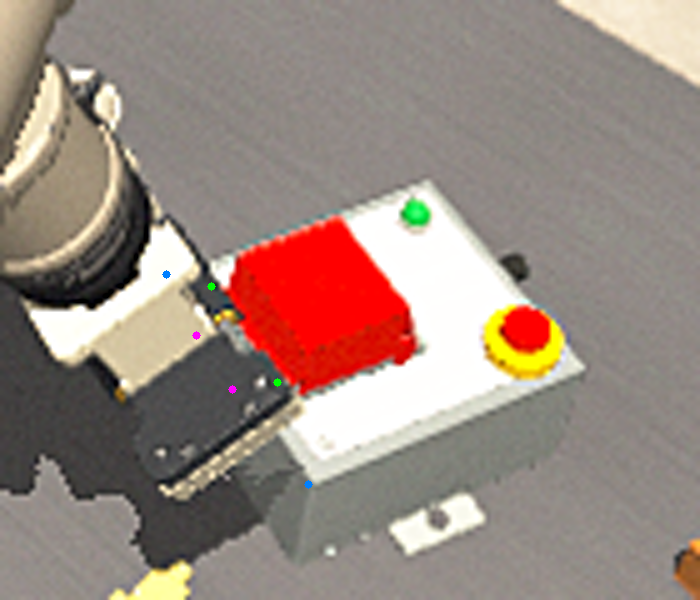

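The projected front corner (308,484) is about 10 zoomed px left of the seen one (318,483), so the box lies about 4 mm further on than I had it. The gripper body hides the tip here, so I'll check in the wrist and top views.

Run:
```python
from h import *
o=get_obs()
box=(576.5,-249.5,-.33)
X=np.array([np.cos(box[2]),np.sin(box[2]),0]);Y=np.array([-X[1],X[0],0]);O=np.array([box[0],box[1],0])
R=Ro.from_euler("xyz",o["tcp_rot"]).as_matrix();tip=[o["tool_pos"]+R@np.array([x,y,178]) for y in(-19,19) for x in (9.5,-9.5)]
lip=[O+X*-83+Y*y+[0,0,119] for y in(-34,34)]
fr=[O+X*x+Y*y+[0,0,85] for y in(-75,75) for x in(-85,85)]
out=[]
for n in("wrist","top"):
    b=capture(n);v=b["color"][:,:,::-1].copy()
    o0=(100,100) if n=="wrist" else (355,135);s=1.8 if n=="wrist" else 9
    w,h=(440,300) if n=="wrist" else (90,80)
    if n=="wrist": w,h=440,160
    else: s=6;w,h=132,50; o0=(340,140);h=52;w=110
    v=v[o0[1]:o0[1]+h,o0[0]:o0[0]+w];v=cv2.resize(v,None,fx=s,fy=s,interpolation=cv2.INTER_CUBIC)
    for pts,col in((tip,(255,0,255)),(lip,(0,255,0)),(fr,(255,128,0))):
        q=cv2.projectPoints(np.array(pts),np.array(b["rvec"],float),np.array(b["tvec"],float),np.array(b["mtx"]),np.array(b["dist"]))[0].reshape(-1,2)
        for p in q: cv2.circle(v,tuple(int(t) for t in (p-np.array(o0)+.5)*s-.5),3,col,-1)
    out.append(v)
W=max(v.shape[1] for v in out)
cv2.imwrite("pics/wt3.png",np.vstack([cv2.copyMakeBorder(v,0,0,0,W-v.shape[1],0) for v in out]))
```

```text
(no output)
```

View pics/wt3.png

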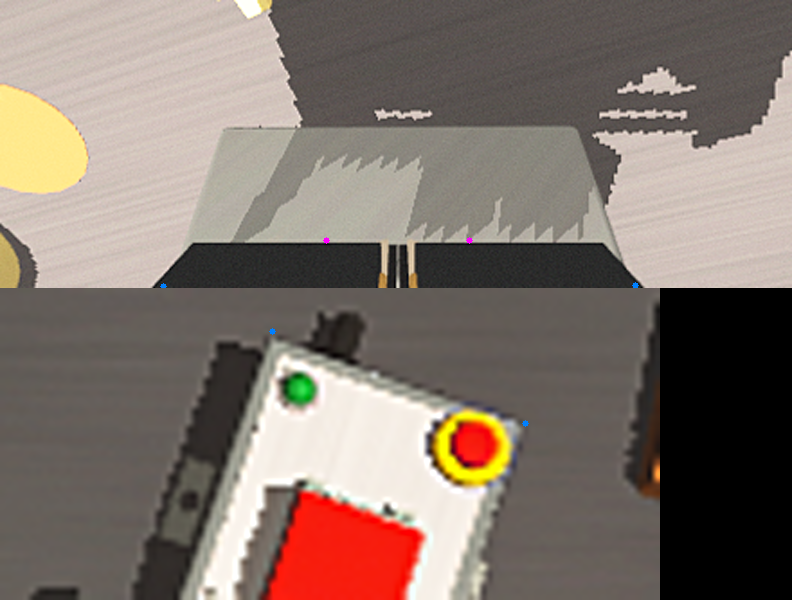

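The wrist view has the finger gap (398) centred on the box front (223 to 577), and the top view's rear corners agree to about 3 mm. That's good enough to insert under the lip and lift, so I'll compute the waypoints.

Run:
```python
from h import *
for c in ((-77,18),(-77,30),(-75,40),(-71,49),(-65,57),(-58,63)): print(c,*rel((575.5,-249,-.33),c,np.radians(62))[:2])
```

```text
(-77, 18) [-0.0194  0.0017  0.0144] [ 0.002  -0.0037  0.0002]
(-77, 30) [-0.025   0.0018  0.0038] [ 0.002  -0.0037  0.0002]
(-75, 40) [-0.0314  0.0018 -0.0042] [ 0.002  -0.0037  0.0002]
(-71, 49) [-0.0392  0.0018 -0.0103] [ 0.002  -0.0037  0.0002]
(-65, 57) [-0.0482  0.0018 -0.0145] [ 0.002  -0.0037  0.0002]
(-58, 63) [-0.0572  0.0018 -0.0166] [ 0.002  -0.0037  0.0002]
```

```bash
python3 -m pendant '[[[-0.010,0.001,0.007],[0,0,0],0],[[-0.0194,0.0017,0.0144],[0,0,0],0],[[-0.0194,0.0017,0.0144],[0,0,0],0]]'
python3 -m pendant '[[[-0.003,0,-0.005],[0,0,0],0],[[-0.0056,0,-0.0106],[0,0,0],0],[[-0.009,0,-0.0146],[0,0,0],0],[[-0.012,0,-0.0186],[0,0,0],0],[[-0.016,0,-0.0216],[0,0,0],0],[[-0.0198,0,-0.0247],[0,0,0],0],[[-0.0198,0,-0.0247],[0,0,0],0]]'
python3 - <<'E'
from h import *
print(rel((575.5,-249,-.33),(-71,49),np.radians(62)))
b=capture("side");a=capture("top")
print([ (x[0],x[1],x[2]) for x in blobs(b,"red",(350,180,450,285))],[ (x[0],x[1],x[2]) for x in blobs(a,"red",(365,140,440,215))])
v=np.hstack([cv2.resize(b["color"][170:270,340:440],None,fx=4,fy=4,interpolation=2),cv2.resize(a["color"][140:240,350:450],None,fx=4,fy=4,interpolation=2)])
cv2.imwrite("pics/s4.png",v[:,:,::-1])
E
```

```text
time: 3.68
tool_pos: [416.5, -195.2, 255.9]
tcp_rot: [3.14, 0.487, 2.812]
contact_force: [-0.5, -1.4, 0.0]
grip_width: 0.4
time: 4.27
tool_pos: [421.5, -197.2, 287.4]
tcp_rot: [3.14, 0.487, 2.811]
contact_force: [-0.8, 0.2, 0.4]
grip_width: 0.4
(array([0.0008, 0.0009, 0.0004]), array([ 0.001 , -0.0015, -0.0003]), array([ 421., -196.,  287.]))
[(484, array([402.1, 224.5]), array([385, 211,  31,  32], dtype=int32)), (66, array([434.7, 235.3]), array([430, 231,  10,   9], dtype=int32))] [(43, array([418.4, 165.8]), array([415, 163,   8,   7], dtype=int32)), (453, array([398.4, 182.5]), array([385, 170,  27,  26], dtype=int32))]
```

View pics/s4.png

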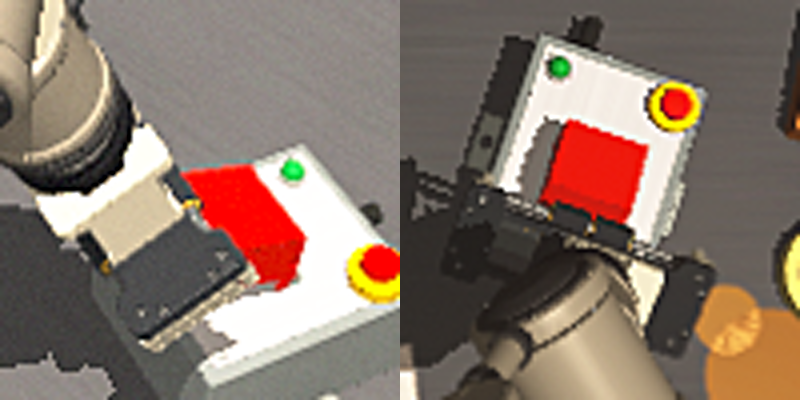

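The side and top views show the guard tipping up: its rear edge has moved to row 170 from 174 in the top view. I'll lift further.

```bash
python3 -m pendant '[[[-0.006,0,-0.004],[0,0,0],0],[[-0.012,0,-0.006],[0,0,0],0],[[-0.018,0,-0.0063],[0,0,0],0],[[-0.018,0,-0.0063],[0,0,0],0],[[-0.018,0,-0.0063],[0,0,0],0]]'
python3 - <<'E'
from h import *
for c in ((-58,63),(-66,52),(-75,46),(-75,36),(-66,36),(-42,36)): print(rel((575.5,-249,-.33),c,np.radians(62))[0])
b=capture("side");a=capture("top")
print([ (x[0],x[1],x[2]) for x in blobs(b,"red",(350,180,450,285))],[ (x[0],x[1],x[2]) for x in blobs(a,"red",(365,140,440,215))])
v=np.hstack([cv2.resize(b["color"][170:270,340:440],None,fx=4,fy=4,interpolation=2),cv2.resize(a["color"][140:240,350:450],None,fx=4,fy=4,interpolation=2)])
cv2.imwrite("pics/s5.png",v[:,:,::-1])
E
```

```text
time: 4.78
tool_pos: [433.7, -201.3, 300.3]
tcp_rot: [3.14, 0.486, 2.811]
contact_force: [0.1, -0.7, -0.3]
grip_width: 0.5
[ 0.0001  0.0008 -0.0005]
[0.0123 0.0008 0.0055]
[0.0231 0.0008 0.0066]
[0.0278 0.0008 0.0154]
[0.0198 0.0008 0.0196]
[-0.0014  0.0008  0.0308]
[(357, array([406.7, 222.6]), array([392, 208,  28,  34], dtype=int32)), (66, array([434.7, 235.3]), array([430, 231,  10,   9], dtype=int32))] [(43, array([418.4, 165.8]), array([415, 163,   8,   7], dtype=int32)), (403, array([399.9, 178.7]), array([387, 167,  26,  24], dtype=int32))]
```

View pics/s5.png

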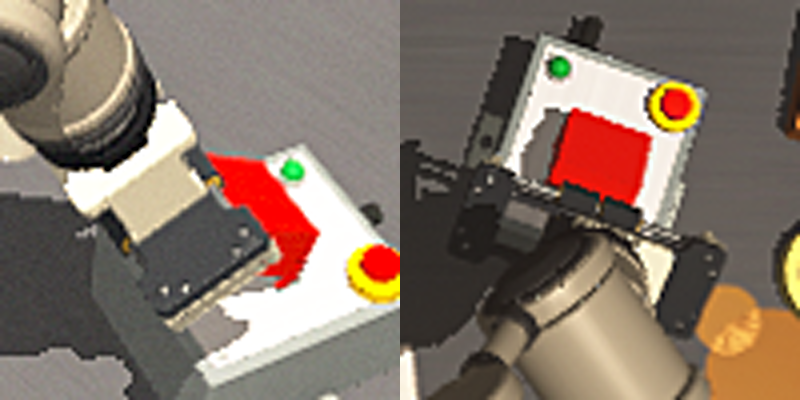

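The guard now stands clearly tilted, at about 0.5 rad. Next I'll draw back, dip in front of the ball and push the toggle over with the lip riding on the finger's back.

```bash
python3 -m pendant '[[[0.0123,0.0008,0.0055],[0,0,0],0],[[0.0222,0.0008,0.0071],[0,0,0],0],[[0.0245,0.0008,0.0115],[0,0,0],0],[[0.0269,0.0008,0.0159],[0,0,0],0],[[0.0269,0.0008,0.0159],[0,0,0],0]]'
python3 -m pendant '[[[-0.0035,0,0.002],[0,0,0],0],[[-0.007,0,0.0037],[0,0,0],0],[[-0.012,0,0.0063],[0,0,0],0],[[-0.017,0,0.009],[0,0,0],0]]'
python3 -m pendant '[[[-0.0047,0,0.0025],[0,0,0],0],[[-0.0095,0,0.005],[0,0,0],0],[[-0.0095,0,0.005],[0,0,0],0]]'
python3 - <<'E'
from h import *
for c in ((-44,36),(-74,36)): print(rel((575.5,-249,-.33),c,np.radians(62))[0])
c=capture("top");print([ (x[0],x[1],x[2]) for x in blobs(c,"red",(365,140,440,215))])
E
```

```text
time: 5.3
tool_pos: [418.1, -195.1, 272.8]
tcp_rot: [3.139, 0.484, 2.81]
contact_force: [-2.0, 1.2, -0.0]
grip_width: 0.3
time: 5.63
tool_pos: [437.2, -201.7, 274.0]
tcp_rot: [3.14, 0.486, 2.811]
contact_force: [-1.0, 0.8, 0.5]
grip_width: 0.5
time: 5.88
tool_pos: [447.8, -205.4, 274.0]
tcp_rot: [3.14, 0.487, 2.811]
contact_force: [-0.2, 0.1, -0.8]
grip_width: 0.2
[ 0.001   0.0001 -0.0002]
[ 0.0275  0.0001 -0.0143]
[(43, array([418.4, 165.8]), array([415, 163,   8,   7], dtype=int32)), (348, array([400.3, 177.4]), array([388, 167,  25,  22], dtype=int32))]
```

The forces are tiny and the toggle can't be seen, so I'll feel for its ON end stop with small steps.

```bash
for i in 1 2 3; do python3 -m pendant '[[[-0.0018,0,0.0009],[0,0,0],0],[[-0.0018,0,0.0009],[0,0,0],0],[[-0.0018,0,0.0009],[0,0,0],0]]' | grep -E "tool_pos|force"; done
```

```text
tool_pos: [448.4, -205.5, 273.7]
contact_force: [0.1, -0.8, -0.2]
tool_pos: [450.4, -206.1, 273.8]
contact_force: [-0.6, -0.8, -0.6]
tool_pos: [451.9, -206.6, 273.6]
contact_force: [-4.1, 0.7, 2.6]
```

The reaction of -4.1 N in x came right at the expected ON-stop position (ball front at -38.5). I'll withdraw the finger straight back, then away and up.

```bash
python3 -m pendant '[[[0.0088,0,-0.0047],[0,0,0],0],[[0.0177,0,-0.0094],[0,0,0],0],[[0.0265,0,-0.0141],[0,0,0],0],[[0.0353,0,-0.0188],[0,0,0],0],[[0.0441,0,-0.0235],[0,0,0],0],[[0.053,0,-0.0282],[0,0,0],0],[[0.0618,0,-0.0328],[0,0,0],0],[[0.0618,0,-0.0328],[0,0,0],0]]'
python3 -m pendant '[[[0,0,-0.04],[0,0,0],0],[[0,0,-0.08],[0,0,0],0],[[0,0,-0.12],[0,0,0],0],[[0,0,-0.12],[0,0,0],0],[[0,0,-0.12],[0,0,0],0]]'
python3 - <<'E'
from h import *
b=capture("side");a=capture("top")
print([ (x[0],x[1],x[2]) for x in blobs(b,"red",(350,180,450,285))],[ (x[0],x[1],x[2]) for x in blobs(a,"red",(365,140,440,215))])
v=np.hstack([cv2.resize(b["color"][190:290,350:450],None,fx=4,fy=4,interpolation=2),cv2.resize(a["color"][140:240,350:450],None,fx=4,fy=4,interpolation=2)])
cv2.imwrite("pics/s6.png",v[:,:,::-1])
cv2.imwrite("pics/t6.png",a["color"][:,:,::-1])
E
```

```text
time: 7.35
tool_pos: [385.1, -183.6, 273.9]
tcp_rot: [3.139, 0.485, 2.81]
contact_force: [0.5, 0.3, -0.5]
grip_width: 0.5
time: 7.77
tool_pos: [333.2, -166.5, 382.6]
tcp_rot: [-3.14, 0.492, 2.812]
contact_force: [-0.1, -0.4, -1.1]
grip_width: 0.5
[(868, array([393., 231.]), array([373, 214,  40,  35], dtype=int32)), (66, array([434.7, 235.3]), array([430, 231,  10,   9], dtype=int32))] [(42, array([418.5, 165.8]), array([415, 163,   8,   7], dtype=int32)), (532, array([396.1, 188.3]), array([383, 174,  28,  30], dtype=int32))]
```

View pics/s6.png

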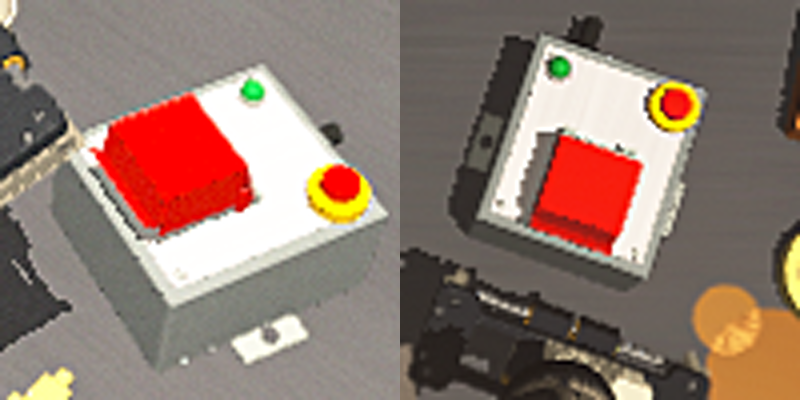

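View pics/t6.png

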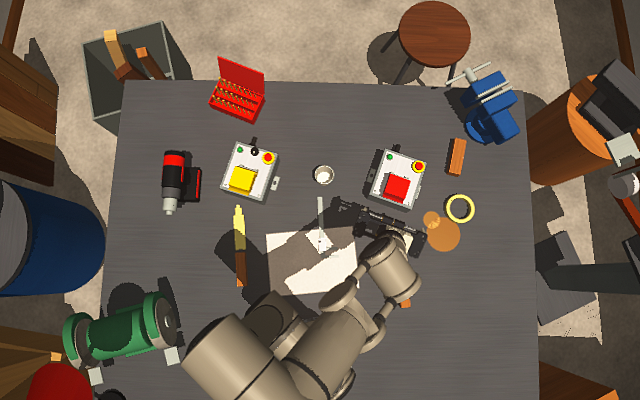

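```bash
python3 -c "
from plant import *
o=get_obs();print(o['time'],o['contact_force']);print(close_job())"
```

```text
7.8667 [ 0.02394076 -1.15364445  1.08855276]
the job is handed in; nothing more can be done
None
```

I raised the red guard with the closed fingertips to about 0.5 rad, pushed the toggle towards the hinge, drew the finger out, and handed the job in at 7.9 s. I never saw the toggle at ON, because it stayed hidden under the guard and gripper.

- **Toggle:** that it is at ON rests on touch alone. The fingertip passed the OFF position and the mid-point, then met about 4 N where the ON end stop should be (felt at x -38 mm, expected -38.5 mm).
- **Red guard:** it is shut again. Its outline in both the top and side views matches the start picture to within about a pixel.
- **Rest of the scene:** the stop buttons and the yellow box look unchanged in the last top view, and nothing loose appears to have moved. This was by eye only. The arm partly hides one of the knife blanks and the calipers.
- **Disagreements:** the top and side views differed by about 3–5 mm on the box position, so I used a value in between. A 50° finger tilt was beyond joint 5's range, so I worked at 62° below horizontal.

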